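# Overlap two roof tiles on a sloped museum mount

### The arm

A 6-joint arm with a two-finger parallel gripper is mounted at the origin on the work surface. World frame = base frame: x ahead of the robot, y to its left, z up, the work surface at z = 0. Lengths are in m, angles in rad, forces in N, time in s.
With the tool pointing down it reaches from about 0.275 to 0.875 m from the base axis. Payload 12.5 kg.
Tool frame: the origin (TCP) lies on the centre line of the jaws, within the pads' length; the fingertips stand 17 mm ahead of it and the grasp point (between the pads) lies 2 mm behind it (env.tcp_to_tips is the distance from the TCP to the fingertips, in m); y points along the fingers, z is the direction in which the jaws open and shut, and the axes are right-handed (so a half turn about y gives the same grasp; the last joint's range is limited). The gripper opens to 85 mm and grips with 20 to 120 N. Pads are 22 mm wide; open, the fingers measure 114 mm over their backs; the gripper's body (76 mm by 85 mm) begins 54 mm behind the grasp point. The pads swing forward as they close: fully open they stand 13 mm farther back than shut.
Start: joints at [1.078, 0.351, 1.652, -0, 1.139, -0.085], TCP at [0.218, 0.505, 0.248] pointing down, gripper open.
Joint ranges: [-2.75, 2.75], [-0.79, 2.1], [0.01, 2.65], [-1.57, 4.71], [0.07, 3.14], [-2.87, 2.87]. Speed limits (rad/s): [2.22, 2.22, 2.79, 3.14, 3.14, 3.14].

### API

Orientations are given as a unit quaternion [w, x, y, z].
In Python, from bench import env gives the robot as it stands.
- The arm moves only by the tool move_arm, never from a script. Its argument "commands" is text: rows parted by semicolons, each of 5 numbers parted by spaces: the shift along the tool's x, y, z normalised to -1 to 1, where 1 is 0.025 m, then the turn about the tool's y normalised to -1 to 1, where 1 is 6 degrees, then the closure, from 0 (fully open) to 1 (shut). A call has 1 to 20 rows; each row shifts and turns the commanded pose from where the row before left it, along the tool's axes as they then stand; what a row does not reach is not made up. A row lasts 1/8 s, in which the tool goes at most 62.5 mm and 10.7 degrees, less where a joint would pass 70% of its speed; a pose out of reach is approached as far as the arm can. A call with a number of a shift or a turn outside -1 to 1 is refused whole. A call with a gripper value outside its range is refused whole. The fingers move at their own pace and stop on an object; "force" is the grip in N (left out, the last holds). Time passes only in rows, so rows that do not move let the fingers close. It gives the time, the measured TCP pose, the force and the opening at its end, in the units of the state.
- env.sense(): the state, without advancing time (a new reading comes with each control period).
- env.camera(name): name is "scene" or "top" or "wrist"; returns the picture (384x512x3 uint8, blue, green, red); there is no depth.
- env.calibration(name): a dict with "mtx" (3x3 intrinsics, pixels), "k1" (the pictures are not rectified: a ray, as slopes to the right and down, at radius r is drawn at 1 + k1 r^2 times it, then the intrinsics apply), "world_from_camera" (4x4, takes a point from camera to world coordinates); the wrist camera has in their place "tool_from_camera" (4x4, takes a point from camera to tool coordinates, whose origin is the TCP and whose axes are the tool frame's). Camera axes: x right, y up, looking along -z (the intrinsics and any distortion apply to the point x, -y, -z); pixel columns grow to the right and rows downward; lengths in m; the calibration is good to about 2 mm. A picture is of the moment at which its call begins: read the wrist's pose just before it. calibration takes no time and is no camera call.
- env.close_job(): hands the job in, once; it reports no verdict.
The state is a dict: "t": time; "qpos": joint angles; "joint_velocities": joint speeds; "joint_efforts": joint torques, N m; "tcp_pos": TCP position; "tool_rot": TCP orientation; "force": force on the tool from outside, world axes, zero at the start; "moment": the same for the moment, N m; "finger_gap": opening from 0.0 (shut) to 1.0 (fully open).
Only numpy, scipy, OpenCV 4.12 (cv2) and the standard library are available. Lean on these libraries where they do the work, as an engineer would, in place of code of your own. Each camera call takes 0.05 s, during which the arm holds its last target. There are 200 camera calls.

### The job

Continue the roof on the sloped display mount above the fixed eaves tile. First lay the tile from the padded rest so that its plain tail edge is level with the lower black line, then take the tile from the drying rack and lay it on top with its tail edge level with the upper black line; the nail-hole ends point up the slope, both tiles lie straight in the column of the eaves tile, and each lies flat on the tile beneath it. A tile standing on edge in the rack can be laid down on the empty rest to take it afresh by its long sides; leave the broken fragment, bottle and bowl alone.

Things in the scene. Friction and masses are not known exactly. Their poses are not given: they have to be found in the camera images.
- deck: Fixed sloped plywood deck of the roof mount, 240 mm up the slope, 170 mm wide, inclined 22 degrees. Origin on its surface at the middle of the lower (eaves) edge, 32 mm above the bench; x up the slope (away from the robot, turned up to 0.3 rad), y along the eaves, z out of the deck. Battens 18 mm high along both sides, inner faces at y = +-71 mm.
- lower_line (a point): Middle of the lower black line, on the deck surface at deck x = 65 mm, y = 0 (hidden under the eaves tile). The line runs across the deck and over both battens. Axes as the deck's. A tile laid right here has its tail's lower corner above this line and its centre 45 mm up the slope from it, 11 mm off the deck.
- upper_line (a point): Middle of the upper black line, on the deck surface at deck x = 115 mm, y = 0; otherwise as the lower one. The exposure (distance between lines) is 50 mm.
- eaves_tile (a point): Centre of the fixed terracotta eaves tile, same size as the loose ones, centred at y = 0: tail at deck x = 15 mm, underside there 14 mm off the deck; head's lower corner on the deck at x = 104 mm; so it is 9.2 degrees flatter than the deck. Axes as the deck's. Each tile laid right is parallel to it, head on the deck, tail on the tile beneath.
- flat_tile_center (a point): Centre of the flat rectangular terracotta tile that lies on the padded rest: 90 mm long, 62 mm wide, 8 mm thick, about 90 g. Its x axis runs along the length towards the head, y across, z is the face normal. The tile's head is the end with two small nail holes (7 mm, 11 mm from the end); its tail is the plain end.
- flat_tile_head (a point): Middle of that tile's head end, at half thickness (45 mm from the centre).
- flat_tile_tail (a point): Middle of that tile's tail end, at half thickness.
- rack_tile_center (a point): Centre of the equal tile (90 x 62 x 8 mm, about 90 g) that stands upright on a long edge in the drying rack, underside 12 mm and top edge 74 mm above the bench. Its y axis runs along the length towards the head, z along the 62 mm width (up at the start), x is the face normal. The tile's head is the end with two small nail holes (7 mm, 11 mm from the end); its tail is the plain end.
- rack_tile_head (a point): Middle of that tile's head end, at half thickness (45 mm from the centre).
- rack_tile_tail (a point): Middle of that tile's tail end, at half thickness.
- rest: Low wooden block with a grey padded top, 130 (x) by 140 (y) mm, top 35 mm above the bench, fixed; firm, does not give. Origin at the centre of its underside. It carries the flat tile at the start.
- rack: Wooden drying rack, fixed, base 120 (x) by 150 (y) by 12 mm, with two slots along its y, at x = -30 mm (holds the tile) and x = +30 mm (holds the fragment). Each slot is 10 mm wide between two strips 6 mm thick whose tops are 36 mm above the bench. Origin at the centre of its underside. Rack and rest may stand on either side of the mount.
- fragment: Bystander: broken tile piece standing in the rack's other slot, 70 x 8 mm, only 36 mm high (top 48 mm above the bench). Origin at its underside.
- wash_bottle: Bystander: white bottle with a red cap, 60 mm in diameter, 130 mm high, beyond the mount. Origin at its underside.
- bowl: Bystander: terracotta bowl, 110 mm across, 55 mm high, beyond the mount. Origin at its underside.
Not all that is in view belongs to the job. Leave any turquoise or white look-alike of the part that bears flat_tile_center alone.

How it is judged:
On the way:
1. the tile from the rest lies on the eaves tile with its tail at the lower line, let go (x of flat_tile_tail in the frame of deck between 0.0586 and 0.0726 m and y of flat_tile_tail in the frame of deck between -0.008 and 0.008 m and y of flat_tile_head in the frame of deck between -0.008 and 0.008 m and z of flat_tile_tail in the frame of deck between 0.012 and 0.024 m and x of flat_tile_head in the frame of deck above 0.1456 m and z of flat_tile_head in the frame of deck below 0.011 m and linear speed of flat_tile below 0.02 m/s and contact force between flat_tile and the fingers below 0.1 N), for 0.2 s.
At the end, for the whole second after the job is handed in: Both tiles let go, at rest, nail-hole heads up the slope: tail edges within 7 mm of the lower line (rest tile) and upper line (rack tile), both ends within 8 mm of the column centre line, heads down on the deck (mid-thickness under 11 mm), tails on the tile beneath (12 to 24 mm) (all of step 1 and x of rack_tile_tail in the frame of deck between 0.1086 and 0.1226 m and y of rack_tile_tail in the frame of deck between -0.008 and 0.008 m and y of rack_tile_head in the frame of deck between -0.008 and 0.008 m and z of rack_tile_tail in the frame of deck between 0.012 and 0.024 m and x of rack_tile_head in the frame of deck above 0.1956 m and z of rack_tile_head in the frame of deck below 0.011 m and linear speed of rack_tile below 0.02 m/s and contact force between rack_tile and the fingers below 0.1 N); the robot touches nothing.
It fails at once if the broken fragment is moved by more than 20 mm (distance of fragment from where it was at the start of the episode above 0.02 m).
It fails at once if the bottle is moved by more than 30 mm (distance of wash_bottle from where it was at the start of the episode above 0.03 m).
It fails at once if the bowl is moved by more than 30 mm (distance of bowl from where it was at the start of the episode above 0.03 m).
It also fails if it takes over 72 s, if anything falls off the work surface, if the arm or the gripper's body presses on something with over 40 N, if the wrist force passes 120 N, or if a joint passes its speed limit or range.

## Working session

There is one attempt and no reset: what is moved stays moved. The work goes in short steps, Python scripts to look and compute and a tool call to move; the robot and the scene stay as the last step left them, time stands still between calls to the robot, and variables do not carry over. Pictures are saved under pics/ and viewed, about 8 in all and at most 12, crops included, and the job is handed in when it is done.

Besides the shell and the picture viewer there is one more tool, called after ">>>" as name(argument=value, ...) on one line, values as JSON. move_arm: Moves the arm, as the interface text tells. Its arguments: {"type":"object","properties":{"commands":{"type":"string"},"force":{"type":"number"}},"required":["commands"]}

```bash
mkdir -p pics; ls
cat > h.py <<'E'
import numpy as np, cv2
from bench import env
def ray(name,px,state=None):
    c=env.calibration(name); K=np.array(c["mtx"]);k1=c["k1"]
    d=np.array([(px[0]-K[0,2])/K[0,0],(px[1]-K[1,2])/K[1,1]])
    u=d.copy()
    for _ in range(20): u=d/(1+k1*(u@u))
    v=np.array([u[0],-u[1],-1.])
    T=np.array(c["world_from_camera"]) if "world_from_camera" in c else tool(state)@np.array(c["tool_from_camera"])
    return T[:3,3],T[:3,:3]@v
def tool(s):
    from scipy.spatial.transform import Rotation as R
    T=np.eye(4);w=s["tool_rot"];T[:3,:3]=R.from_quat([w[1],w[2],w[3],w[0]]).as_matrix();T[:3,3]=s["tcp_pos"];return T
def onz(name,px,z,state=None):
    o,v=ray(name,px,state);return o+v*(z-o[2])/v[2]
def proj(name,P,state=None):
    c=env.calibration(name);K=np.array(c["mtx"])
    T=np.array(c["world_from_camera"]) if "world_from_camera" in c else tool(state)@np.array(c["tool_from_camera"])
    p=np.linalg.inv(T)@np.r_[P,1];u=np.array([p[0],-p[1]])/-p[2];u=u*(1+c["k1"]*(u@u))
    return K[:2,:2]@u+K[:2,2]
E
python3 - <<'E'
from h import *
s=env.sense();print(s)
print(tool(s).round(3))
a=env.camera("top");b=env.camera("scene")
cv2.imwrite("pics/top.png",a);cv2.imwrite("pics/scene.png",b)
for n in("top","scene","wrist"):print(n,env.calibration(n))
E
```

```text
pics
{'t': 0.0, 'qpos': array([ 1.07840406e+00,  3.51218458e-01,  1.65244288e+00, -3.72911403e-05,
        1.13906788e+00, -8.45832696e-02]), 'joint_velocities': array([-0.00041086,  0.00025448, -0.00016594, -0.0013757 ,  0.00045932,
        0.00055323]), 'joint_efforts': array([ 1.24754547e-04, -5.06107521e+01, -2.91400301e+01, -6.05840864e-05,
        4.54763780e-03,  1.12896359e-05]), 'tcp_pos': array([0.21795708, 0.50462987, 0.247761  ]), 'tool_rot': array([-0.69207031,  0.69284758, -0.14328263,  0.14307694]), 'force': array([ 0.36555876, -0.26705184, -0.7848818 ]), 'moment': array([0.00715738, 0.02428338, 0.02719925]), 'finger_gap': 0.9982738087122112}
[[ 0.918 -0.001  0.397  0.218]
 [-0.397 -0.001  0.918  0.505]
 [-0.    -1.    -0.001  0.248]
 [ 0.     0.     0.     1.   ]]
top {'mtx': array([[392.88065929,   0.        , 252.41304824],
       [  0.        , 392.88065929, 189.57475393],
       [  0.        ,   0.        ,   1.        ]]), 'k1': -0.06986145387357656, 'world_from_camera': array([[ 0.00564908,  0.98618651, -0.16554232,  0.33283681],
       [-0.99995584,  0.00681435
[... 475 characters left out ...]
99, -0.79416044],
       [-0.01482775,  0.82096471,  0.57078637,  0.80114575],
       [ 0.        ,  0.        ,  0.        ,  1.        ]])}
wrist {'mtx': array([[299.67677246,   0.        , 255.78799884],
       [  0.        , 299.67677246, 194.4229216 ],
       [  0.        ,   0.        ,   1.        ]]), 'k1': 0.010248457733200392, 'tool_from_camera': array([[ 2.30961826e-04, -9.48967180e-01, -3.15374758e-01,
        -8.02683503e-02],
       [ 4.15278991e-04,  3.15374830e-01, -9.48967093e-01,
        -1.25591201e-01],
       [ 9.99999887e-01,  8.82066618e-05,  4.66925680e-04,
         2.58188322e-04],
       [ 0.00000000e+00,  0.00000000e+00,  0.00000000e+00,
         1.00000000e+00]])}
```

View pics/top.png

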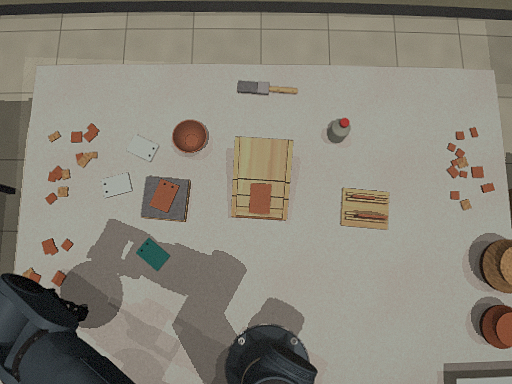

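View pics/scene.png

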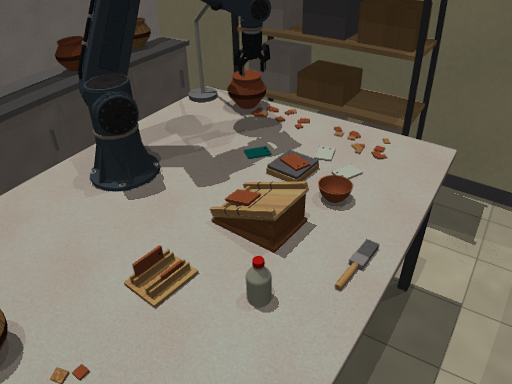

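The top view shows the rest with an orange tile near (165,197), the mount at (262,180), and the rack at (365,208). In the rack the tile is at (366,215) and the fragment at (366,197).

Things that could be taken for the flat tile:
- the orange tile on the grey pad (165,197)
- the white plates (143,147) and (117,185)
- the turquoise plate (153,254)
- the fixed eaves tile (260,197)
- shards

I choose the orange one on the grey pad.

Run:
```python
from h import *
a=cv2.imread("pics/top.png");hsv=cv2.cvtColor(a,cv2.COLOR_BGR2HSV)
m=((hsv[...,0]<14)|(hsv[...,0]>172))&(hsv[...,1]>110)
m=m.astype(np.uint8)*255
def rect(box,zs):
    x0,y0,x1,y1=box;k=np.zeros_like(m);k[y0:y1,x0:x1]=m[y0:y1,x0:x1]
    c=max(cv2.findContours(k,0,2)[0],key=cv2.contourArea)
    r=cv2.minAreaRect(c);b=cv2.boxPoints(r)
    print(r);
    for z in zs:
        P=np.array([onz("top",p,z) for p in b]);print(z,P.round(3).tolist(),P.mean(0).round(4),[np.linalg.norm(P[i]-P[i-1]).round(4) for i in range(4)])
rect((135,170,195,225),[.043]);rect((240,175,280,218),[.055]);rect((340,207,395,222),[.074])
c=np.hstack([cv2.resize(a[165:230,130:200],None,fx=5.5,fy=5.5,interpolation=2),cv2.resize(a[165:230,335:400],None,fx=5.5,fy=5.5,interpolation=2)])
d=cv2.resize(a[130:225,222:302],None,fx=3,fy=3,interpolation=2)
out=np.zeros((c.shape[0]+0,max(c.shape[1],0),3),np.uint8);out[:]=c
cv2.imwrite("pics/c1.png",out);cv2.imwrite("pics/c2.png",cv2.resize(a[130:225,222:302],None,fx=6,fy=6,interpolation=2))
```

```text
((163.9365997314453, 195.1964569091797), (19.92548370361328, 29.500659942626953), 24.22774314880371)
0.043 [[0.484, 0.365, 0.043], [0.569, 0.331, 0.043], [0.543, 0.274, 0.043], [0.46, 0.308, 0.043]] [0.514  0.3194 0.043 ] [np.float64(0.0622), np.float64(0.0909), np.float64(0.0629), np.float64(0.0904)]
((259.7410888671875, 198.12437438964844), (20.732891082763672, 29.781267166137695), 4.085616588592529)
0.055 [[0.462, 0.059, 0.055], [0.553, 0.053, 0.055], [0.549, -0.01, 0.055], [0.458, -0.003, 0.055]] [0.5053 0.0247 0.055 ] [np.float64(0.0626), np.float64(0.0915), np.float64(0.0634), np.float64(0.0915)]
((372.00616455078125, 216.3892364501953), (30.009279251098633, 4.326661586761475), 3.1798300743103027)
0.074 [[0.445, -0.265, 0.074], [0.458, -0.266, 0.074], [0.453, -0.357, 0.074], [0.44, -0.356, 0.074]] [ 0.4491 -0.3113  0.074 ] [np.float64(0.091), np.float64(0.013), np.float64(0.0911), np.float64(0.0131)]
```

View pics/c1.png

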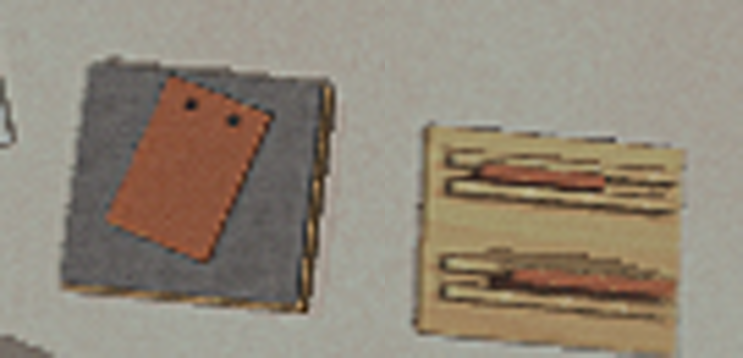

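View pics/c2.png

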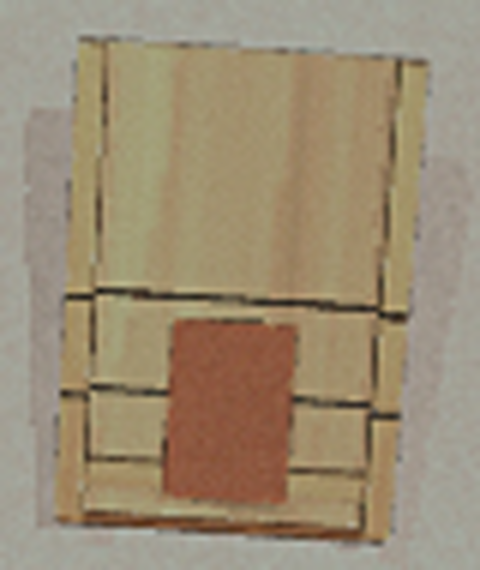

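Crop c1 confirms the choice: an orange tile with two nail holes on the grey pad, head towards +x with yaw about -22°. Crop c2 shows the eaves tile, the two black lines and the battens, with deck yaw about -4°. I'm moving above the rest tile for a closer look.

>>> move_arm(commands="0.99 0.25 -0.15 0 0;0.99 0.25 -0.15 0 0;0.99 0.25 -0.15 0 0;0.99 0.25 -0.15 0 0;0.99 0.25 -0.15 0 0;0.99 0.25 -0.15 0 0;0.99 0.25 -0.15 0 0;0.99 0.25 -0.15 0 0;0.99 0.25 -0.15 0 0;0.99 0.25 -0.15 0 0;0.99 0.25 -0.15 0 0;0.99 0.25 -0.15 0 0;0.99 0.25 -0.15 0 0;0.99 0.25 -0.15 0 0;0 0 0 0 0;0 0 0 0 0", force=25)

```text
t: 2.1
tcp_pos: [0.5151, 0.3194, 0.1607]
tool_rot: [-0.692, 0.693, -0.143, 0.143]
force: [-0.1, 0.9, -0.6]
finger_gap: 1.001
```

```bash
cat >> h.py <<'E'
def mask(a):
    h=cv2.cvtColor(a,cv2.COLOR_BGR2HSV);return ((((h[...,0]<13)|(h[...,0]>172))&(h[...,1]>110)).astype(np.uint8)*255)
def rects(a,amin=1500):
    cs=[c for c in cv2.findContours(cv2.morphologyEx(mask(a),cv2.MORPH_OPEN,np.ones((3,3))),0,2)[0] if cv2.contourArea(c)>amin]
    return [(cv2.contourArea(c),cv2.boxPoints(cv2.minAreaRect(c))) for c in cs]
E
python3 - <<'E'
from h import *
s=env.sense();a=env.camera("wrist");cv2.imwrite("pics/w1.png",a)
T=tool(s);print(T.round(4))
for A,b in rects(a):
    P=np.array([onz("wrist",p,.043,s) for p in b]);print(A,b.round().tolist(),P.round(4).tolist(),P.mean(0),[np.linalg.norm(P[i]-P[i-1]).round(4) for i in range(4)])
    for i in range(2):
        d=P[i]-P[i-1];print(np.degrees(np.arctan2(d[1],d[0])))
    print("tool frame",(np.linalg.inv(T)@np.r_[P.mean(0),1]).round(4))
E
```

```text
[[ 9.180e-01 -4.000e-04  3.966e-01  5.151e-01]
 [-3.966e-01 -1.000e-04  9.180e-01  3.194e-01]
 [-4.000e-04 -1.000e+00 -2.000e-04  1.607e-01]
 [ 0.000e+00  0.000e+00  0.000e+00  1.000e+00]]
3314.5 [[7.0, 218.0], [47.0, 197.0], [105.0, 304.0], [65.0, 326.0]] [[0.4498, 0.1113, 0.043], [0.447, 0.1545, 0.043], [0.5607, 0.14, 0.043], [0.5668, 0.0904, 0.043]] [0.50608045 0.12403869 0.043     ] [np.float64(0.1188), np.float64(0.0433), np.float64(0.1146), np.float64(0.05)]
169.898021847238
93.68210553840464
tool frame [ 0.0693  0.1177 -0.1829  1.    ]
7173.0 [[217.0, 140.0], [292.0, 138.0], [295.0, 239.0], [220.0, 241.0]] [[0.4605, 0.3088, 0.043], [0.483, 0.3651, 0.043], [0.5681, 0.3349, 0.043], [0.5432, 0.2718, 0.043]] [0.51369318 0.32012976 0.043     ] [np.float64(0.0906), np.float64(0.0607), np.float64(0.0903), np.float64(0.0678)]
155.91002099396195
68.24852681271935
tool frame [-1.500e-03  1.177e-01  1.000e-04  1.000e+00]
```

View pics/w1.png

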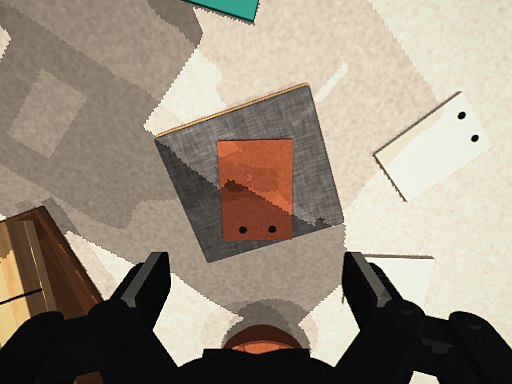

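The wrist view shows the tile at (255,190), aligned with the tool to about 1.5°. Centre is (0.5137,0.3201), size about 90x63, which agrees with the top view. Descending with the grip about 8 mm towards the tail.

```bash
python3 -c "
from bench import env
print(env.tcp_to_tips,[x for x in dir(env) if x[0]!='_'])"
```

```text
0.017 ['IKError', 'calibration', 'camera', 'close_job', 'sense', 'tcp_to_tips']
```

>>> move_arm(commands="-0.1 0.8 0 -0.23 0;-0.1 0.8 0 0 0;-0.1 0.8 0 0 0;-0.1 0.8 0 0 0;0 0.6 0 0 0;0 0 0 0 0")

```text
t: 2.9
tcp_pos: [0.5055, 0.3231, 0.0651]
tool_rot: [-0.694, 0.695, -0.135, 0.134]
force: [0.1, 0.5, 0.5]
finger_gap: 1.004
```

>>> move_arm(commands="0 0.72 0 0 0;0 0 0 0 0;0 0 0 0 1;0 0 0 0 1;0 0 0 0 1;0 0 0 0 1;0 0 0 0 1;0 0 0 0 1", force=30)

```text
t: 3.9
tcp_pos: [0.5064, 0.3233, 0.0484]
tool_rot: [0.694, -0.694, 0.135, -0.135]
force: [-1.3, -0.2, 6.5]
finger_gap: 0.716
```

Run:
```python
from h import *
s=env.sense();print(s["finger_gap"]*85,s["force"]);a=env.camera("wrist");cv2.imwrite("pics/w2.png",a)
```

```text
60.88691426705226 [-1.26979203 -0.16714526  6.54627743]
```

View pics/w2.png

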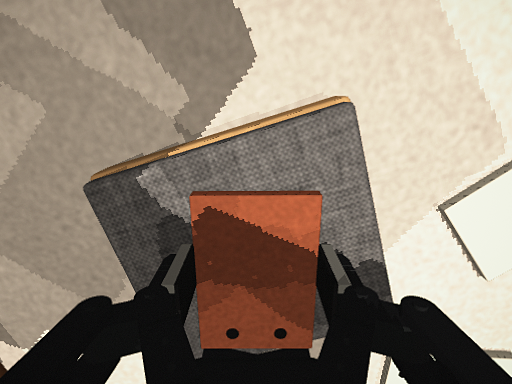

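The view shows the tile gripped squarely (top edge at row 192, holes at row 333). The 6.5 N upward force says the tips just touch the pad, so they sit about 13 mm below the TCP at this opening. Next I lift, turn to the deck's yaw and move over the mount.

>>> move_arm(commands="0 -0.4 0 0 1;0 -1 0 0 1;0 -1 0 -0.5 1;0 -1 0 -0.5 1;0 -1 0 -0.5 1;0 -1 0 -0.5 1;0 -0.7 0 -0.5 1;0 0 0 -0.5 1")

```text
t: 4.95
tcp_pos: [0.5065, 0.3233, 0.2023]
tool_rot: [0.707, -0.706, 0.023, -0.025]
force: [1.0, -0.6, -1.7]
finger_gap: 0.714
```

>>> move_arm(commands="0.25 0 -0.99 0 1;0.25 0 -0.99 0 1;0.25 0 -0.99 0 1;0.25 0 -0.99 0 1;0.25 0 -0.99 0 1;0.25 0 -0.99 0 1;0.25 0 -0.99 0 1;0.25 0 -0.99 0 1;0.25 0 -0.99 0 1;0.25 0 -0.99 0 1;0.25 0 -0.99 0 1;0.25 0 -0.99 0 1;0 0 0 0 1;0 0 0 0 1")

```text
t: 6.7
tcp_pos: [0.5601, 0.022, 0.2005]
tool_rot: [0.707, -0.707, 0.025, -0.025]
force: [0.1, 0.1, -1.6]
finger_gap: 0.718
```

Run:
```python
from h import *
import pickle
s=env.sense();a=env.camera("wrist");cv2.imwrite("pics/w3.png",a);pickle.dump(s,open("s3.pkl","wb"));print(tool(s).round(4))
```

```text
[[ 9.976e-01 -0.000e+00  6.960e-02  5.601e-01]
 [-6.960e-02  2.000e-04  9.976e-01  2.200e-02]
 [-1.000e-04 -1.000e+00  2.000e-04  2.005e-01]
 [ 0.000e+00  0.000e+00  0.000e+00  1.000e+00]]
```

View pics/w3.png

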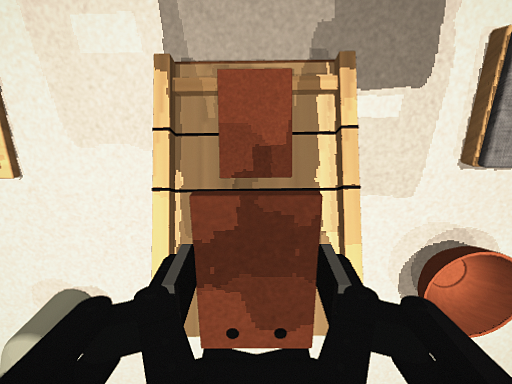

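```bash
cat > dk.py <<'E'
from h import *
import pickle,sys
def deck(a,s,show=True):
    g=a.max(axis=2).astype(int)
    def pt(c0,c1,r0,r1):
        sub=g[r0:r1,c0:c1];rr=[]
        w=np.clip(90-sub,0,None);ys,xs=np.mgrid[r0:r1,c0:c1]
        return np.array([(w*xs).sum()/w.sum(),(w*ys).sum()/w.sum()])
    out={}
    for n,z,r in(("lo",.0730,(120,138)),("up",.0918,(180,196))):
        L=pt(155,168,*r);Rr=pt(342,355,*r)
        A=onz("wrist",L,z,s);B=onz("wrist",Rr,z,s);out[n]=(A,B)
        print(n,L.round(1),Rr.round(1),A.round(4),B.round(4),"yaw",np.degrees(np.arctan2(-(B-A)[0],(B-A)[1])).round(2))
    return out
if __name__=="__main__":
    a=cv2.imread("pics/w3.png");s=pickle.load(open("s3.pkl","rb"))
    o=deck(a,s)
    for r in(75,105,150,165):   # batten outer edges and tile edges along a row
        row=a[r].astype(int);gr=np.abs(np.diff(row.sum(1)));print(r,[(i,gr[i]) for i in range(140,372) if gr[i]>90])
    m=mask(a);k=np.zeros_like(m);k[66:180,200:310]=m[66:180,200:310]
    c=max(cv2.findContours(k,0,2)[0],key=cv2.contourArea);b=cv2.boxPoints(cv2.minAreaRect(c));print(b)
E
python3 dk.py
```

```text
lo [160.9 128.5] [348.6 126.1] [ 0.501  -0.0527  0.073 ] [0.5099 0.1022 0.073 ] yaw -3.29
up [160.8 188.8] [347.2 187.1] [ 0.5474 -0.0551  0.0918] [0.5566 0.097  0.0918] yaw -3.44
75 [(166, np.int64(275)), (169, np.int64(136)), (179, np.int64(112)), (216, np.int64(97)), (315, np.int64(219)), (316, np.int64(99)), (336, np.int64(115)), (337, np.int64(149)), (338, np.int64(144)), (339, np.int64(222)), (355, np.int64(119))]
105 [(168, np.int64(297)), (169, np.int64(155)), (180, np.int64(98)), (217, np.int64(91)), (316, np.int64(275)), (333, np.int64(152)), (334, np.int64(274)), (339, np.int64(194)), (340, np.int64(196)), (356, np.int64(93))]
150 [(151, np.int64(166)), (168, np.int64(296)), (169, np.int64(153)), (174, np.int64(93)), (180, np.int64(97)), (218, np.int64(109)), (291, np.int64(147)), (318, np.int64(288)), (335, np.int64(217)), (336, np.int64(275)), (341, np.int64(268)), (342, np.int64(95))]
165 [(152, np.int64(104)), (168, np.int64(272)), (169, np.int64(151)), (218, np.int64(102)), (291, np.int64(142)), (319, np.int64(251)), (335, np.int64(193)), (336, np.int64(272)), (341, np.int64(262)), (342, np.int64(148)), (358, np.int64(92))]
[[216.73013   68.966736]
 [291.4909    67.52902 ]
 [293.59222  176.79628 ]
 [218.83145  178.234   ]]
```

Run:
```python
from h import *
import pickle
s=pickle.load(open("s3.pkl","rb"))
b=np.array([[216.73,68.97],[291.49,67.53],[293.59,176.8],[218.83,178.2]])
t=[onz("wrist",p,.0584,s) for p in b[:2]];h=[onz("wrist",p,.0788,s) for p in b[2:]]
print(np.round(t,4),np.round(h,4));tm=(t[0]+t[1])/2;hm=(h[0]+h[1])/2;d=hm-tm
print(tm.round(4),hm.round(4),np.linalg.norm(d),np.degrees(np.arctan2(d[1],d[0])))
for r,z,c in((150,.0805,(168.5,341)),(165,.085,(168.5,341.3)),(105,.0665,(168.5,339.7))):
    P=[onz("wrist",(x,r),z,s) for x in c];print(np.round(P,4),((P[0]+P[1])/2).round(4),np.linalg.norm(P[0]-P[1]))
# held tile
m=cv2.imread("pics/w3.png");k=mask(m);k[:189]=0;c=max(cv2.findContours(k,0,2)[0],key=cv2.contourArea);q=cv2.boxPoints(cv2.minAreaRect(c));print(q)
T=tool(s)
for p in((190.5,192.5),(321,192.5)):
    P=onz("wrist",p,s["tcp_pos"][2]-.005,s);print((np.linalg.inv(T)@np.r_[P,1]).round(4))
```

```text
[[ 0.4577 -0.0032  0.0584]
 [ 0.4609  0.0583  0.0584]] [[ 0.5484  0.055   0.0788]
 [ 0.5452 -0.0087  0.0788]]
[0.4593 0.0276 0.0584] [0.5468 0.0232 0.0788] 0.08995631646444507 -2.8613675182924982
[[ 0.518  -0.0471  0.0805]
 [ 0.5279  0.0944  0.0805]] [0.523  0.0237 0.0805] 0.14180908670956813
[[ 0.5296 -0.0477  0.085 ]
 [ 0.5395  0.0937  0.085 ]] [0.5345 0.023  0.085 ] 0.14171193081722175
[[ 0.4831 -0.0452  0.0665]
 [ 0.493   0.0963  0.0665]] [0.488  0.0256 0.0665] 0.141934542114371
[[189. 190.]
 [321. 190.]
 [321. 348.]
 [189. 348.]]
[-0.0378  0.005  -0.03    1.    ]
[-0.0378  0.005   0.0298  1.    ]
```

The deck fit is consistent:
- Eaves tile length comes out at 89.96 mm and batten spacing at 141.8 mm.
- Origin x is 0.4521–0.4524 from three separate features.
- Yaw is about -3.2°.
- The held tile's tail is at tool x = -38 mm.

I'm lowering it so that the head meets the deck first, then the tail pivots down.

>>> move_arm(commands="-0.35 0.9 0 -0.13 1;-0.35 0.9 0 0 1;0 0.9 0 0 1;0 0.8 0 0 1;0 0.2 0 0 1;0 0 0 0 1;0 0 0 0 1", force=25)

```text
t: 7.62
tcp_pos: [0.5432, 0.0228, 0.1086]
tool_rot: [0.707, -0.707, 0.019, -0.02]
force: [0.7, -0.2, -0.7]
finger_gap: 0.713
```

>>> move_arm(commands="0 0.1 0 0 1;0 0.1 0 0 1;0 0.1 0 0 1;0 0.1 0 0 1;0 0 0 0 1")

```text
t: 8.25
tcp_pos: [0.5426, 0.0227, 0.0977]
tool_rot: [0.707, -0.707, 0.02, -0.02]
force: [-4.7, 1.2, 3.8]
finger_gap: 0.712
```

>>> move_arm(commands="0 0.1 0 0 1;0 0.1 0 0 1;0 0.06 0 0 1;0 0 0 0 1")

```text
t: 8.75
tcp_pos: [0.5427, 0.0227, 0.0913]
tool_rot: [0.707, -0.707, 0.02, -0.02]
force: [-6.2, 0.9, 5.5]
finger_gap: 0.712
```

Run:
```python
from h import *
import pickle
s=env.sense();print(s["force"],s["tcp_pos"]);a=env.camera("wrist");cv2.imwrite("pics/w4.png",a);pickle.dump(s,open("s4.pkl","wb"))
b=env.camera("scene");
c=np.hstack([cv2.resize(a,(512,384)),cv2.resize(b[165:260,190:330][:, :70*2],(284,384),interpolation=2)]);cv2.imwrite("pics/c4.png",c)
```

```text
[-6.16058705  0.86404125  5.48979964] [0.54266742 0.02271025 0.09130765]
```

View pics/c4.png

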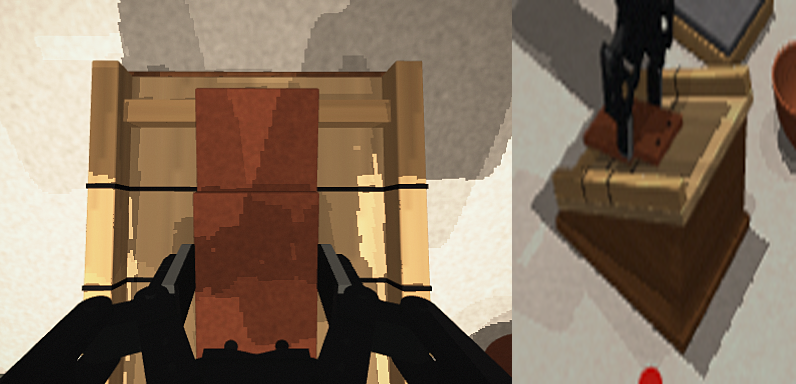

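The wrist view shows the tile in column with its tail at row 191, beside the lower line (row 187). I'm pressing slightly to seat it, then releasing.

>>> move_arm(commands="0 0.07 0 0 1;0 0 0 0 1;0 0 0 0 0.2;0 0 0 0 0.15;0 0 0 0 0;0 0 0 0 0;0 0 0 0 0;0 -0.5 0 0 0;0 -1 0 0 0;0 -1 0 0 0;0 -1 0 0 0;0 -0.8 0 0 0;0 0 0 0 0;0 0 0 0 0")

```text
t: 10.6
tcp_pos: [0.5425, 0.0227, 0.1966]
tool_rot: [-0.707, 0.707, -0.02, 0.02]
force: [0.0, -0.2, -0.9]
finger_gap: 0.999
```

Run:
```python
from h import *
import pickle
s=env.sense();a=env.camera("wrist");cv2.imwrite("pics/w5.png",a);pickle.dump(s,open("s5.pkl","wb"));print(s["tcp_pos"])
m=mask(a);hh=[np.where(m[r,200:310]>0)[0] for r in range(384)]
T=cv2.cvtColor(a,cv2.COLOR_BGR2GRAY).astype(int)
# expected pixels of tile-1 corners if laid right
O=np.array([.4523,.0280,.032]);y=np.radians(-3.2);t=np.radians(22)
X=np.array([np.cos(y)*np.cos(t),np.sin(y)*np.cos(t),np.sin(t)]);Y=np.array([-np.sin(y),np.cos(y),0]);Z=np.cross(X,Y)
W=lambda x,yy,z:O+x/1e3*X+yy/1e3*Y+z/1e3*Z
for n,p in dict(tailL=(66.3,-31,21.9),tailR=(66.3,31,21.9),headL=(155.1,-31,7.9),headR=(155.1,31,7.9),e_tailL=(16.3,-31,21.9),e_tailR=(16.3,31,21.9),loL=(65,-78,18),loR=(65,78,18),upL=(115,-78,18),upR=(115,78,18)).items():print(n,proj("wrist",W(*p),s).round(1))
v=cv2.resize(a,(768,576));cv2.imwrite("pics/v5.png",v)
```

```text
[0.54250525 0.02268224 0.19659146]
tailL [218.5 150.3]
tailR [294.  150.3]
headL [219.8 257.2]
headR [292.8 257.2]
e_tailL [219.   90.8]
e_tailR [293.6  90.7]
loL [162.7 149.7]
loR [349.8 149.7]
upL [161.6 209.7]
upR [351.1 209.7]
```

View pics/w5.png

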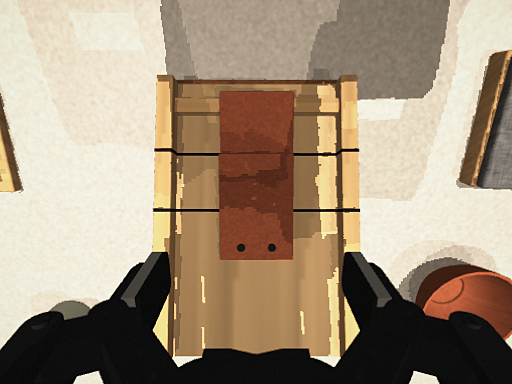

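The tile released and lies flat. Its tail seam is at row 153 against an expected 150, so it sits about 2 mm uphill, inside the ±7 mm limit. Columns match. Next is the rack.

>>> move_arm(commands="-0.27 0 -0.97 0 0;-0.27 0 -0.97 0 0;-0.27 0 -0.97 0 0;-0.27 0 -0.97 0 0;-0.27 0 -0.97 0 0;-0.27 0 -0.97 0 0;-0.27 0 -0.97 0 0;-0.27 0 -0.97 0 0;-0.27 0 -0.97 0 0;-0.27 0 -0.97 0 0;-0.27 0 -0.97 0 0;-0.27 0 -0.97 0 0;-0.27 0 -0.97 0 0;-0.27 0 -0.97 0 0;0 0 0 0 0;0 0 0 0 0")

```text
t: 12.65
tcp_pos: [0.4294, -0.3103, 0.1965]
tool_rot: [0.707, -0.707, 0.02, -0.02]
force: [0.5, 1.0, -0.8]
finger_gap: 0.999
```

Run:
```python
from h import *
import pickle
s=env.sense();a=env.camera("wrist");cv2.imwrite("pics/w6.png",a);pickle.dump(s,open("s6.pkl","wb"));print(s["tcp_pos"],s["qpos"].round(2))
for p in((.4491,-.265,.074),(.4491,-.357,.074)):print(proj("wrist",np.array(p),s))
b=cv2.imread("pics/scene.png")
c=np.hstack([cv2.resize(a[60:324,120:390],(393,384),interpolation=2),cv2.resize(b[235:305,120:203],(400,337),interpolation=2)[:384].repeat(1,0) if 0 else cv2.resize(b[235:305,120:203],(400,384),interpolation=2)]);cv2.imwrite("pics/c6.png",c)
```

```text
[ 0.42944171 -0.31032545  0.19650795] [-0.71  0.38  1.76  0.    1.01 -2.23]
[308.0494077  210.44898306]
[204.89585327 215.85984459]
```

View pics/c6.png

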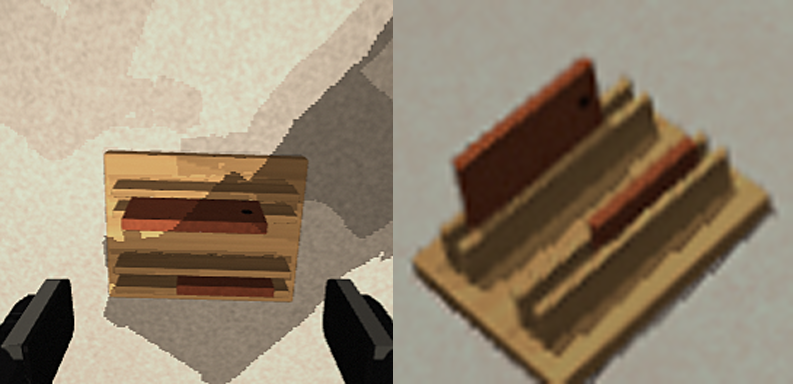

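Both crops show the nail hole at the right/+y end of the rack tile, so its head points to +y. The fragment is in the farther slot.

Run:
```python
from h import *
import pickle
s=pickle.load(open("s6.pkl","rb"));a=cv2.imread("pics/w6.png")
for c in(225,255,285):print(c,[(r,a[r,c].tolist()) for r in range(194,224,2)])
for r in(214,216):
    row=a[r].astype(int).sum(1);g=np.abs(np.diff(row));print(r,[(i,g[i]) for i in range(195,315) if g[i]>60])
m=mask(a)[185:224,195:312];k=np.zeros((384,512),np.uint8);k[185:224,195:312]=m
q=max(cv2.findContours(k,0,2)[0],key=cv2.contourArea);print(cv2.boundingRect(q))
cols=[np.where(k[:,c]>0)[0].max() for c in(215,230,250,270,290,298)];print(cols)
for c,r in zip((215,298),(cols[0],cols[-1])):print("near edge",onz("wrist",(c,r+.5),.074,s))
for c in (204,304):print(onz("wrist",(c,215),.074,s))
```

```text
225 [(194, [91, 146, 195]), (196, [8, 15, 52]), (198, [22, 36, 74]), (200, [21, 34, 71]), (202, [21, 35, 73]), (204, [23, 36, 72]), (206, [22, 35, 73]), (208, [21, 34, 71]), (210, [13, 20, 46]), (212, [59, 93, 186]), (214, [57, 91, 180]), (216, [54, 87, 177]), (218, [47, 74, 154]), (220, [117, 188, 217]), (222, [124, 198, 223])]
255 [(194, [99, 161, 213]), (196, [55, 91, 134]), (198, [15, 25, 55]), (200, [17, 29, 58]), (202, [14, 25, 51]), (204, [16, 26, 53]), (206, [13, 25, 51]), (208, [15, 25, 52]), (210, [14, 22, 48]), (212, [32, 51, 106]), (214, [33, 52, 109]), (216, [32, 50, 105]), (218, [29, 47, 99]), (220, [70, 114, 154]), (222, [70, 112, 153])]
285 [(194, [55, 90, 125]), (196, [57, 92, 125]), (198, [13, 21, 47]), (200, [19, 28, 56]), (202, [14, 25, 55]), (204, [18, 30, 56]), (206, [18, 28, 58]), (208, [17, 26, 55]), (210, [13, 23, 51]), (212, [19, 29, 56]), (214, [32, 51, 107]), (216, [30, 48, 101]), (218, [32, 51, 109]), (220, [32, 55, 100]), (222, [67, 111, 152])]
214 [(202, np.int64(162)), (240, np.int64(121)), (241, np.int64(64)), (303, np.int64(145))]
216 [(202, np.int64(156)), (203, np.int64(68)), (238, np.int64(115)), (303, np.int64(107))]
(203, 195, 101, 26)
[np.int64(218), np.int64(218), np.int64(219), np.int64(219), np.int64(220), np.int64(220)]
near edge [ 0.45215221 -0.34824621  0.074     ]
near edge [ 0.45828729 -0.27402234  0.074     ]
[ 0.44823082 -0.35770709  0.074     ]
[ 0.45325914 -0.2686134   0.074     ]
```

Rack tile top edge: centre about (0.451,-0.313), yaw about -4.5°, head +y. I'm turning the jaws across it.

>>> move_arm(commands="0.88 0 -0.06 0 0.5;0 0 0 0.95 0.5;0 0 0 0.95 0.5;0 0 0 0.95 0.5;0 0 0 0.95 0.5;0 0 0 0.95 0.5;0 0 0 0.95 0.5;0 0 0 0.95 0.5;0 0 0 0.95 0.5;0 0 0 0.95 0.5;0 0 0 0.95 0.5;0 0.3 0 0.95 0.5;0 0.5 0 0.95 0.5;0 0.8 0 0.95 0.5;0 0.8 0 0.95 0.5;0 0.8 0 0.95 0.5;0 0.4 0 0.95 0.5;0 0 0 0 0.5;0 0 0 0 0.5")

```text
t: 15.08
tcp_pos: [0.4517, -0.3135, 0.1075]
tool_rot: [-0.481, 0.481, -0.518, 0.518]
force: [-0.4, -0.6, 0.3]
finger_gap: 0.494
```

Run:
```python
from h import *
s=env.sense();a=env.camera("wrist");cv2.imwrite("pics/w7.png",a);T=tool(s);print(T.round(4))
for p in((.4512+.0035,-.313+.045,.074),(.4512-.0035,-.313-.045,.074)):print(proj("wrist",np.array(p),s))
k=mask(a);k[:,:200]=0;k[:,310:]=0
for r in range(60,260,12):
    w=np.where(k[r]>0)[0];print(r,(w.min(),w.max(),len(w)) if len(w) else None,end=' ')
```

```text
[[-7.410e-02  5.000e-04  9.972e-01  4.517e-01]
 [-9.972e-01 -3.000e-04 -7.410e-02 -3.135e-01]
 [ 3.000e-04 -1.000e+00  5.000e-04  1.075e-01]
 [ 0.000e+00  0.000e+00  0.000e+00  1.000e+00]]
[253.55921342 163.74234001]
[253.43522179 303.10041546]
60 None 72 None 84 None 96 None 108 None 120 None 132 None 144 None 156 (np.int64(249), np.int64(260), 12) 168 (np.int64(247), np.int64(261), 15) 180 (np.int64(247), np.int64(261), 15) 192 (np.int64(247), np.int64(261), 15) 204 (np.int64(248), np.int64(261), 14) 216 (np.int64(247), np.int64(260), 14) 228 (np.int64(247), np.int64(260), 14) 240 (np.int64(247), np.int64(260), 14) 252 (np.int64(247), np.int64(260), 14)
```

Centred to within 1 mm and aligned. Descend, grip and lift.

>>> move_arm(commands="0 0.7 -0.03 0 0.5;0 0.7 0 0 0.5;0 0.38 0 0 0.5;0 0 0 0 0.5;0 0 0 0 1;0 0 0 0 1;0 0 0 0 1;0 0 0 0 1;0 0 0 0 1;0 -0.3 0 0 1;0 -0.5 0 0 1;0 -1 0 0 1;0 -1 0 0 1;0 -1 0 0 1;0 -1 0 0 1;0 -0.5 0 0 1;0 0 0 0 1", force=40)

```text
t: 17.25
tcp_pos: [0.4508, -0.3138, 0.1957]
tool_rot: [-0.48, 0.48, -0.518, 0.519]
force: [0.4, 0.1, -1.2]
finger_gap: 0.086
```

Run:
```python
from h import *
import pickle
s=env.sense();a=env.camera("wrist");cv2.imwrite("pics/w8.png",a);pickle.dump(s,open("s8.pkl","wb"))
print(s["tcp_pos"],s["finger_gap"]*85,s["force"],s["qpos"].round(2))
k=mask(a);q=[c for c in cv2.findContours(k,0,2)[0] if cv2.contourArea(c)>300];print([(cv2.boundingRect(c),cv2.contourArea(c)) for c in q])
# rest centre from top
t=cv2.imread("pics/top.png")
for p in((147.3,176.3),(190.5,179.9),(185.5,221.4),(141.3,217.2),(166.1,198.7)):print(onz("top",p,.035).round(4))
```

```text
[ 0.45077873 -0.31378473  0.19571399] 7.347950850893632 [ 0.38763181  0.10442639 -1.19371814] [-0.69  0.41  1.71 -0.    1.02 -0.62]
[((247, 159, 19, 196), 3164.0), ((311, 119, 17, 78), 806.5)]
[0.5744 0.3762 0.035 ]
[0.5638 0.2401 0.035 ]
[0.4343 0.2515 0.035 ]
[0.446  0.3884 0.035 ]
[0.5041 0.314  0.035 ]
```

Held: gap 7.3 mm, weight 1.2 N. Carrying it over to the empty rest.

>>> move_arm(commands="-1 0 -0.036 0 1;-1 0 -0.036 0 1;-1 0 -0.036 0 1;-1 0 -0.036 0 1;-1 0 -0.036 0 1;-1 0 -0.036 0 1;-1 0 -0.036 0 1;-1 0 -0.036 0 1;-1 0 -0.036 0 1;-1 0 -0.036 0 1;-1 0 -0.036 0 1;-1 0 -0.036 0 1;-1 0 -0.036 0 1;-1 0 -0.036 0 1;-1 0 -0.036 0 1;-1 0 -0.036 0 1;-1 0 -0.036 0 1;-1 0 -0.036 0 1;-1 0 -0.036 0 1;-1 0 -0.036 0 1")

```text
t: 19.8
tcp_pos: [0.4698, 0.1876, 0.1941]
tool_rot: [0.48, -0.481, 0.519, -0.518]
force: [0.6, 0.1, -0.8]
finger_gap: 0.084
```

>>> move_arm(commands="-1 0 -0.036 0 1;-1 0 -0.036 0 1;-1 0 -0.036 0 1;-1 0 -0.036 0 1;-1 0 -0.036 0 1;-0.1 0.6 0 0 1;0 1 0 0 1;0 1 0 0 1;0 1 0 0 1;0 0.4 0 0 1;0 0 0 0 1;0 0 0 0 1")

```text
t: 21.3
tcp_pos: [0.4766, 0.3138, 0.0957]
tool_rot: [-0.481, 0.48, -0.519, 0.519]
force: [0.8, 0.1, -1.0]
finger_gap: 0.089
```

>>> move_arm(commands="0 0.15 0 0 1;0 0.1 0 0 1;0 0.08 0 0 1;0 0.04 0 0 1;0 0 0 0 1")

```text
t: 21.92
tcp_pos: [0.4764, 0.3137, 0.0861]
tool_rot: [-0.48, 0.48, -0.519, 0.519]
force: [-1.2, -1.1, 2.7]
finger_gap: 0.087
```

The tile stands on the pad. I'm opening fully and nudging it over with the rear finger.

>>> move_arm(commands="0 0 0 0 0.8;0 0 0 0 0.6;0 0 0 0 0;0 0 0 0 0;0 0 0 0 0;0 0 0 0 0;0 0 0.8 0 0;0 0 0.5 0 0;0 0 0.15 0 0;0 0 0.12 0 0;0 0 0.12 0 0;0 0 0.12 0 0;0 0 0.12 0 0;0 0 0.12 0 0;0 0 0.12 0 0;0 0 0.12 0 0;0 0 0 0 0;0 -1 0 0 0;0 -1 0 0 0;0 -1 0 0 0")

```text
t: 24.42
tcp_pos: [0.5333, 0.3093, 0.1615]
tool_rot: [0.48, -0.481, 0.519, -0.519]
force: [-0.3, 0.3, 0.1]
finger_gap: 0.998
```

Run:
```python
from h import *
s=env.sense();a=env.camera("wrist");cv2.imwrite("pics/w9.png",a);T=tool(s);print(T.round(4)[:3].tolist(),s["t"])
for A,b in rects(a):
    P=np.array([onz("wrist",p,.043,s) for p in b]);print(A,b.round().tolist(),P.mean(0).round(4),[np.linalg.norm(P[i]-P[i-1]).round(4) for i in range(4)])
    Q=np.array([np.linalg.inv(T)@np.r_[p,1] for p in P]);print(Q[:,:3].round(4).tolist(),Q.mean(0).round(4))
```

```text
[[-0.0768, -0.0002, 0.997, 0.5333], [-0.997, -0.0001, -0.0768, 0.3093], [0.0001, -1.0, -0.0002, 0.1615]] 24.425
11458.5 [[386.0, 193.0], [511.0, 193.0], [511.0, 304.0], [386.0, 304.0]] [0.7048 0.2403 0.043 ] [np.float64(0.1148), np.float64(0.1058), np.float64(0.1169), np.float64(0.1202)]
[[-0.0011, 0.1185, 0.1122], [-0.001, 0.1185, 0.2179], [0.112, 0.1185, 0.2477], [0.1127, 0.1185, 0.1275]] [0.0556 0.1185 0.1763 1.    ]
7071.5 [[193.0, 141.0], [268.0, 141.0], [268.0, 241.0], [193.0, 241.0]] [0.5125 0.3113 0.043 ] [np.float64(0.0902), np.float64(0.0607), np.float64(0.09), np.float64(0.0679)]
[[-0.0454, 0.1185, -0.0501], [-0.0454, 0.1185, 0.0107], [0.0446, 0.1185, 0.0118], [0.0446, 0.1186, -0.056]] [-4.000e-04  1.185e-01 -2.090e-02  1.000e+00]
```

View pics/w9.png

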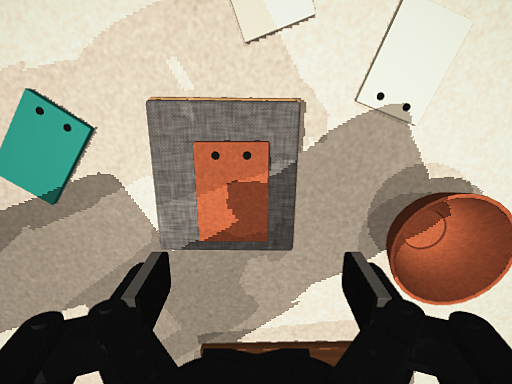

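The tile now lies flat on the pad at (231,191), head (holes, row 156) towards tool -x, and needs no turn. Grasping about 8 mm tailward, as before.

>>> move_arm(commands="0.15 0.3 -0.42 0 0;0.15 0.8 -0.42 0 0;0 1 0 0 0;0 1 0 0 0;0 0.9 0 0 0;0 0.53 0 0 0;0 0 0 0 0;0 0 0 0 1;0 0 0 0 1;0 0 0 0 1;0 0 0 0 1;0 0 0 0 1;0 0 0 0 1;0 -0.4 0 0 1;0 -1 0 0 1;0 -1 0 0 1;0 -1 0 0 1;0 -1 0 0 1;0 -1 0 0 1;0 -0.6 0 0 1", force=30)

```text
t: 26.98
tcp_pos: [0.5122, 0.3036, 0.1992]
tool_rot: [-0.481, 0.48, -0.519, 0.519]
force: [-0.0, 0.2, -1.0]
finger_gap: 0.713
```

Run:
```python
from h import *
s=env.sense();a=env.camera("wrist");cv2.imwrite("pics/w10.png",a);T=tool(s);print(s["tcp_pos"],s["finger_gap"]*85,s["force"])
k=mask(a);q=max(cv2.findContours(k[:,150:360].copy(),0,2)[0],key=cv2.contourArea);print(cv2.boundingRect(q))
g=a.astype(int).sum(2)
for c in(210,256,305):d=np.abs(np.diff(g[170:230,c]));print(c,170+d.argmax(),d.max())
for r in(190,191,192,193):print((np.linalg.inv(T)@np.r_[onz("wrist",(256,r),s["tcp_pos"][2]-.005,s),1]).round(4))
```

```text
[0.51217001 0.30355249 0.19924862] 60.63626361210511 [-0.00630959  0.23092355 -1.01279858]
(37, 160, 142, 197)
210 218 17
256 210 232
305 170 17
[-3.97e-02  5.00e-03  9.00e-04  1.00e+00]
[-3.92e-02  5.00e-03  9.00e-04  1.00e+00]
[-3.87e-02  5.00e-03  9.00e-04  1.00e+00]
[-3.82e-02  5.00e-03  9.00e-04  1.00e+00]
```

Held at 60.6 mm with 1 N weight. Moving over the mount, then turning 89° so the head points uphill.

>>> move_arm(commands="0.922 0 0.321 0 1;0.922 0 0.321 0 1;0.922 0 0.321 0 1;0.922 0 0.321 0 1;0.922 0 0.321 0 1;0.922 0 0.321 0 1;0.922 0 0.321 0 1;0.922 0 0.321 0 1;0.922 0 0.321 0 1;0.922 0 0.321 0 1;0.922 0 0.321 0 1;0.922 0 0.321 0 1")

```text
t: 28.52
tcp_pos: [0.5866, 0.0195, 0.1969]
tool_rot: [0.48, -0.481, 0.519, -0.519]
force: [-0.7, -0.6, 0.1]
finger_gap: 0.713
```

>>> move_arm(commands="0 0 0 0.987 1;0 0 0 0.987 1;0 0 0 0.987 1;0 0 0 0.987 1;0 0 0 0.987 1;0 0 0 0.987 1;0 0 0 0.987 1;0 0 0 0.987 1;0 0 0 0.987 1;0 0 0 0.987 1;0 0 0 0.987 1;0 0 0 0.987 1;0 0 0 0.987 1;0 0 0 0.987 1;0 0 0 0.987 1;0 0 0 0 1;0 0 0 0 1")

```text
t: 30.65
tcp_pos: [0.5866, 0.0203, 0.1972]
tool_rot: [-0.019, 0.019, 0.707, -0.707]
force: [-0.2, 0.2, -1.0]
finger_gap: 0.709
```

```bash
cat >> h.py <<'E'
def W(x,yy,z):
    O=np.array([.4523,.0280,.032]);y=np.radians(-3.2);t=np.radians(22)
    X=np.array([np.cos(y)*np.cos(t),np.sin(y)*np.cos(t),np.sin(t)]);Y=np.array([-np.sin(y),np.cos(y),0]);Z=np.cross(X,Y)
    return O+x/1e3*X+yy/1e3*Y+z/1e3*Z
E
python3 - <<'E'
from h import *
s=env.sense();a=env.camera("wrist");cv2.imwrite("pics/w11.png",a);T=tool(s);print(T[:3].round(4).tolist(),s["t"])
for x in(115,180,220,240):print(x,[proj("wrist",W(x,y,18),s).round(1).tolist() for y in(-85,-71,71,85)])
g=a.astype(int).sum(2)
for r in(60,80,100,120,140):
    d=np.abs(np.diff(g[r]));print(r,[(i,d[i]) for i in range(100,420) if d[i]>110])
k=mask(a)
for r in(155,160,165,170,175,190):
    w=np.where(k[r,150:360]>0)[0]+150;print(r,(w.min(),w.max()) if len(w) else None)
E
```

```text
[[-0.9985, -0.0005, -0.0542, 0.5866], [0.0542, 0.0, -0.9985, 0.0203], [0.0005, -1.0, 0.0, 0.1972]] 30.65
115 [[355.0, 238.6], [338.6, 238.6], [172.1, 238.4], [155.7, 238.4]]
180 [[374.7, 177.8], [355.0, 177.8], [155.8, 177.6], [136.1, 177.5]]
220 [[391.3, 126.8], [368.9, 126.8], [142.0, 126.5], [119.5, 126.5]]
240 [[401.5, 95.6], [377.4, 95.6], [133.5, 95.3], [109.3, 95.2]]
60 [(170, np.int64(296)), (343, np.int64(187))]
80 [(124, np.int64(204)), (125, np.int64(210)), (385, np.int64(137)), (386, np.int64(143))]
100 [(135, np.int64(333)), (146, np.int64(418)), (158, np.int64(268)), (362, np.int64(198)), (363, np.int64(143)), (365, np.int64(200)), (366, np.int64(192)), (375, np.int64(140)), (376, np.int64(210))]
120 [(118, np.int64(142)), (140, np.int64(359)), (150, np.int64(115)), (152, np.int64(327)), (161, np.int64(234)), (321, np.int64(240)), (324, np.int64(147)), (325, np.int64(143)), (356, np.int64(226)), (357, np.int64(125)), (359, np.int64(143)), (360, np.int64(237)), (370, np.int64(223)), (371, np.int64(166))]
140 [(145, np.int64(240)), (146, np.int64(157)), (155, np.int64(456)), (161, np.int64(275)), (352, np.int64(241)), (355, np.int64(214)), (356, np.int64(171)), (364, np.int64(123)), (365, np.int64(214))]
155 None
160 (np.int64(191), np.int64(320))
165 (np.int64(187), np.int64(324))
170 (np.int64(188), np.int64(324))
175 (np.int64(188), np.int64(323))
190 (np.int64(189), np.int64(322))
```

Battens match the model (inner edges at 140.5/370.7 against a predicted 140.5/370.5), and the held tile is centred (255.75 against 255.5). Lowering it the same way.

>>> move_arm(commands="-0.03 0.8 0 0 1;0 0.9 0 0 1;0 0.8 0 0 1;0 0.35 0 0 1;0 0 0 0 1;0 0.1 0 0 1;0 0.1 0 0 1;0 0.1 0 0 1;0 0 0 0 1", force=25)

```text
t: 31.82
tcp_pos: [0.5876, 0.0202, 0.1191]
tool_rot: [-0.02, 0.02, 0.707, -0.707]
force: [-1.6, 0.4, 3.7]
finger_gap: 0.716
```

>>> move_arm(commands="0 0.1 0 0 1;0 0.1 0 0 1;0 0.1 0 0 1;0 0.05 0 0 1;0 0 0 0 1")

```text
t: 32.45
tcp_pos: [0.5873, 0.0202, 0.11]
tool_rot: [-0.02, 0.02, 0.707, -0.707]
force: [-4.9, -0.5, 5.8]
finger_gap: 0.712
```

>>> move_arm(commands="0 0.07 0 0 1;0 0 0 0 1;0 0 0 0 0.2;0 0 0 0 0.15;0 0 0 0 0;0 0 0 0 0;0 0 0 0 0;0 -0.5 0 0 0;0 -1 0 0 0;0 -1 0 0 0;0 -1 0 0 0;0 -1 0 0 0;0 -0.5 0 0 0;0 0 0 0 0;0 0 0 0 0")

```text
t: 34.33
tcp_pos: [0.5871, 0.0202, 0.2324]
tool_rot: [0.02, -0.019, -0.707, 0.707]
force: [-0.1, -0.9, -0.1]
finger_gap: 1.0
```

Run:
```python
from h import *
s=env.sense();a=env.camera("wrist");b=env.camera("top");cv2.imwrite("pics/w12.png",a);cv2.imwrite("pics/top12.png",b);print(s["tcp_pos"],s["t"],s["force"])
P=dict(tail2L=(116.3,-31,21.9),tail2R=(116.3,31,21.9),head2L=(205.1,-31,7.9),head2R=(205.1,31,7.9),tail1=(66.3,0,21.9),etail=(16.3,0,21.9),lo=(65,-78,18),up=(115,-78,18),up2=(115,78,18))
for n,p in P.items():print(n,proj("wrist",W(*p),s).round(1),proj("top",W(*p)).round(1))
k=mask(a);q=max(cv2.findContours(k[:,190:320].copy(),0,2)[0],key=cv2.contourArea);print(cv2.boundingRect(q),cv2.minAreaRect(q))
k=mask(b)[140:225,235:295].copy();q=max(cv2.findContours(k,0,2)[0],key=cv2.contourArea);print(cv2.boundingRect(q),cv2.minAreaRect(q))
g=a.astype(int).sum(2)
for c in(245,255,265):
    d=np.abs(np.diff(g[:,c]));print(c,[(i,d[i]) for i in range(100,384) if d[i]>60])
c=np.hstack([cv2.resize(a[90:360,130:380],(400,432),interpolation=2),cv2.resize(b[130:225,222:302],(364,432),interpolation=2)]);cv2.imwrite("pics/c12.png",c)
```

```text
[0.58705837 0.02022315 0.23238563] 34.325 [-0.14402997 -0.8626649  -0.10751655]
tail2L [288.  224.2] [271.4 181.1]
tail2R [222.9 224.2] [250.5 179.8]
head2L [294.2 133.7] [273.3 150.7]
head2R [216.3 133.8] [252.3 149.4]
tail1 [255.5 257. ] [259.8 196.9]
etail [255.6 283.8] [258.8 213. ]
lo [328.2 254.8] [285.8 198.6]
up [336.3 222.1] [287.1 182.3]
up2 [174.6 222.3] [234.7 179. ]
(27, 131, 78, 153) ((65.5, 207.0), (152.0, 77.0), 90.0)Traceback (most recent call last):
  File "<stdin>", line 6, in <module>
ValueError: max() iterable argument is empty
```

Run:
```python
from h import *
s=env.sense();a=cv2.imread("pics/w12.png");b=env.camera("scene")
print(proj("wrist",W(203.8,0,0),s),proj("wrist",W(154,0,0),s))
g=a.astype(int).sum(2)
for c in(245,255,265):
    d=np.abs(np.diff(g[:,c]));print(c,[(i,int(d[i])) for i in range(110,300) if d[i]>45])
c=np.hstack([cv2.resize(a[90:300,150:360],(400,400),interpolation=2),cv2.resize(b[165:255,200:315],(400,400),interpolation=2)]);cv2.imwrite("pics/c12.png",c)
```

```text
[255.29331367 130.43460022] [255.38498385 178.78057274]
245 [(130, 133), (131, 98), (133, 72), (179, 67), (212, 58), (230, 48), (283, 189), (284, 112)]
255 [(130, 135), (131, 98), (133, 68), (183, 83), (209, 81), (283, 176), (284, 107)]
265 [(130, 141), (131, 113), (133, 69), (182, 60), (283, 192), (284, 97)]
```

View pics/c12.png

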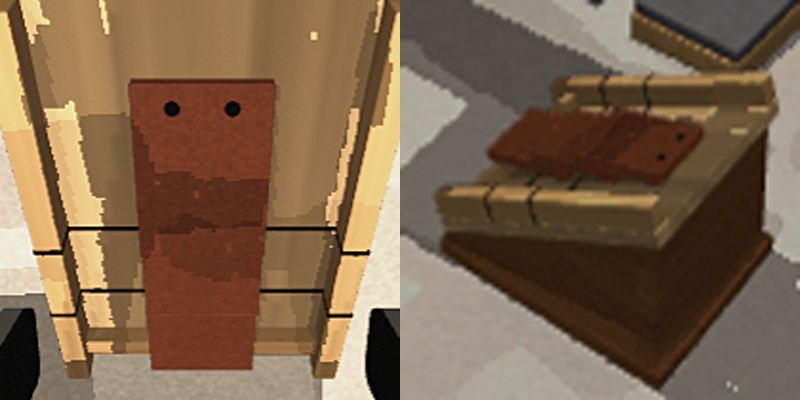

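The final views show tile 2's head at rows 130.5/133.5 (predicted 130.4/133.7) and columns 217–294 (predicted 216–294). Tile 1's tail seam is at row 255.5 against 257, so it is about 2 mm uphill, and the gripper is clear. Handing in.

```bash
python3 -c "
from bench import env
print(env.close_job(),env.sense()['t'])"
```

```text
the job is handed in; nothing more can be done
the job is handed in; nothing more can be done
```

Both tiles are laid on the mount and the job was handed in at about 34 s of the 72 s allowed. No verdict is reported.

**What I did:** I laid the rest tile on the eaves tile head first and let its tail pivot down to the lower line. I took the rack tile by its faces, stood it on the empty rest and tipped it flat. Then I gripped it again by its long sides and laid it at the upper line, nail holes uphill.

**Last checks**
- **Rack tile:** its head edge was within about 0.3 px of the predicted place and its sides within about 1 px, so it is centred and its head is down on the deck. I worked out its tail from the head and the tile's length, because the tail seam gave no clear edge in the picture.
- **Rest tile:** its tail seam is about 2 mm uphill of the lower line, within the 7 mm allowed. It did not shift visibly when the second tile went on.
- **Robot:** the gripper was open and about 0.1 m above the tiles, with no contact force.
- **Failed check:** the final top view could not be used because the arm hid the mount. The closing check used the wrist and scene cameras instead.
- **Not re-measured:** I did not re-measure the fragment, bottle and bowl at the end. The arm never came near the bottle or bowl, and it took the rack tile without touching the fragment, as far as the forces and views showed.

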